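Shut the decontamination cabinet and give it a shot of spray

ROBOT

A 7-joint arm with a two-finger parallel gripper is mounted at the origin on the work surface. World frame = base frame: x ahead of the robot, y to its left, z up, the work surface at z = 0. Lengths are in m, angles in rad, forces in N, time in s.
With the tool pointing down it reaches from about 0.4 to 0.85 m from the base axis. Payload 10.4 kg.
Tool frame: the origin (TCP) lies between the finger pads; the fingertips stand manip.tip_extent ahead of it and the grasp point (between the pads) lies 6 mm ahead of it (manip.tip_extent is the distance from the TCP to the fingertips, in m); z points along the fingers, y is the line along which they close (so a half turn about z gives the same grasp; the last joint's range is limited). The gripper opens to 85 mm and grips with 20 to 120 N. Pads are 22 mm wide; open, the fingers measure 114 mm over their backs; the gripper's body (76 mm by 85 mm) begins 54 mm behind the grasp point. The pads swing forward as they close: fully open they stand 13 mm farther back than shut.
Start: joints at [-1.315, 0.332, -0.065, 1.46, 0.022, 1.35, -0.088], TCP at [0.172, 0.601, 0.256] pointing down, gripper open.
Joint ranges: [-2.6, 2.6], [-0.5, 2.12], [-1.47, 1.34], [0.16, 2.42], [-1.27, 4.41], [0.06, 2.06], [-2.6, 2.6]. Speed limits (rad/s): [2.22, 2.22, 2.79, 2.79, 3.14, 3.14, 3.14].

INTERFACE

Orientations are given as a unit quaternion [x, y, z, w].
In Python, from workcell import get_obs, optics, workorder, manip gives the robot as it stands.
- The arm moves only by the tool jog_arm, never from a script. Its argument "increments" is a list of rows, each a list of 7 numbers: the shift along the tool's x, y, z in m, then the turn, a rotation vector about the tool's x, y, z in rad, then the opening, from -1 (shut) to 1 (fully open). A call has 1 to 5 rows; each row is the pose to reach, as a shift and turn from the pose commanded when the call began, along the tool's axes at that moment; what a row does not reach only later rows make up. A row lasts 1/12 s, in which the tool goes at most 41.7 mm and 7.16 degrees, less where a joint would pass 70% of its speed; a pose out of reach is approached as far as the arm can. A call with a gripper value outside its range is refused whole. The fingers move at their own pace and stop on an object; "grip_force" is the grip in N (left out, the last holds). Time passes only in rows, so rows that repeat a pose let the fingers close. It gives the time, the measured TCP pose, the force, the opening and the grip force at its end, in the units of the state.
- get_obs(): the state, without advancing time (a new reading comes with each control period).
- optics.camera(name): name is "side" or "top"; returns a dict with "color" (400x640x3 uint8, red, green, blue), "depth" (400x640 float32, m along the optical axis (not along the pixel's ray), 0 where there is no reading), "K" (3x3 intrinsics, pixels), "R" (3x3) and "t" (3): a world point X has camera coordinates R X + t. Camera axes: x right, y down, z forward; pixel columns grow to the right and rows downward; lengths in m; the calibration is good to about 2 mm. A picture is of the moment at which its call begins.
- workorder.hand_in(): hands the job in; it is judged then, once.
The state is a dict: "clock": time; "joint_pos": joint angles; "joint_velocities": joint speeds; "tau": joint torques, N m; "position": TCP position; "ee_rot": TCP orientation; "ft_force": force on the tool from outside, world axes, zero at the start; "torque": the same for the moment, N m; "grip_width": opening from 0.0 (shut) to 1.0 (fully open); "grasp_force": force on a finger pad.
Only numpy, scipy, OpenCV 4.12 (cv2) and the standard library are available. Lean on these libraries where they do the work, as an engineer would, in place of code of your own. Each camera call takes 0.05 s, during which the arm holds its last target. There are 200 camera calls.

TASK

One of the two white specimen-decontamination cabinets on the desk stands open. Push its door shut until it clicks fully home on its catch, then press the sprung nozzle cap of the canister on that same cabinet's roof all the way down and let it spring back up. Do not spray while the door is open, leave the other cabinet's door and cap alone, and leave the pots, label roll and bottle standing where they are.

Things in the scene. Friction and masses are not known exactly. Their poses are not given: they have to be found in the camera images.
- cabinet_open: The one of two like white steel specimen-decontamination cabinets whose door starts open; fixed. 170 deep (x) by 170 wide (y) by 140 high; its front, towards -x, is closed by the door. Origin: centre of its underside; x axis points from front to back, y to the left seen from the robot. A canister stands on its roof at x=+10, y=+10 mm.
- door_open (a joint): Door of cabinet_open: grey frame, clear window, 150 wide, 10 thick, from 14 to 130 mm above the desk. Upright hinge at its left edge seen from the robot (cabinet x=-85, y=+75 mm, on its inner face). Rad: 0 = shut, grows as it swings out; starts 0.6 to 1.2, stays where left. A sprung catch resists from 0.08 rad (about 4 N), then holds it at 0.
- door_open_hinge (a point): Point on the outer face of door_open (the face towards the robot when shut) at its hinged edge, at the top edge. Moves with the door; its x axis is the inward normal of the panel (from outer to inner face), its y axis points along the panel from the free edge to the hinge, z up.
- door_open_edge (a point): Point on the outer face of door_open at its free edge, at the top edge, 150 mm from door_open_hinge. A small round knob, 18 mm across and standing 20 mm out, is 12 mm in from this edge and 54 mm below this point; the rest of the outer face is flat.
- cap_open (a joint): Sprung nozzle cap of the canister on the roof of cabinet_open: white round cap, 28 mm across, 20 high. Value in m: 0 = up, 0.006 = fully down; springs back. Starts to move at 1.5 N, fully down at 5 N.
- cap_open_top (a point): Centre of the top face of that cap, 278 mm above the desk when up; the canister below is 52 mm across, 110 high, of bare aluminium.
- cabinet_shut: The other cabinet, identical in size and canister, its door shut from the start; fixed. Origin and axes as for cabinet_open. Not to be used.
- door_shut (a joint): Door of cabinet_shut, same hinge and values as door_open; starts at 0 (shut) and stays so.
- cap_shut (a joint): Nozzle cap of the canister on cabinet_shut, values as for cap_open; not to be pressed.
- cap_shut_top (a point): Centre of the top face of that other cap.
- pot_open: Loose specimen pot, 38 mm across the lid, 45 high, standing on the roof of cabinet_open near its right rear corner (about x=+50, y=-52 mm in the cabinet's frame). Origin: centre of its underside, 140 mm above the desk.
- pot_shut: The same kind of pot on the roof of cabinet_shut.
- label_roll: Loose roll of paper labels lying flat on the desk in front of the cabinets, 70 mm across, 45 high. Origin: centre of its underside.
- wash_bottle: Loose clear plastic bottle standing to the left of the cabinets, 60 mm across, 130 high. Origin: centre of its underside.
There are look-alikes about, which are no part of the job. What is shaped like the pot_open but purple is not meant.

How it is judged:
On the way, in this order (a step that is already met when the one before it is completed fails the run):
1. the open cabinet's door is shut, seated on its catch (within 0.02 rad) (value of joint door_open below 0.02 rad), for 0.2 s.
2. its canister's cap is pressed down (4.5 mm or more of its 6 mm) (value of joint cap_open above 0.0045 m and value of joint door_open below 0.02 rad), for 0.1 s.
3. the cap is back up (value of joint cap_open below 0.001 m and value of joint door_open below 0.02 rad), for 0.2 s.
At the end, for the whole second after the job is handed in: The door that stood open is shut on its catch (within 0.02 rad), its canister's cap is back up (within 1 mm), the other cabinet's door is still shut and its cap up, and the two pots, the label roll and the bottle stand upright, at rest, within 25 mm of where they started (all of step 3 and value of joint door_shut below 0.02 rad and value of joint cap_shut below 0.001 m and angle between each of pot_open, pot_shut, label_roll, wash_bottle's own z axis and vertical below 0.2 rad and distance of each of pot_open, pot_shut, label_roll, wash_bottle from where it was at the start of the episode below 0.025 m and linear speed of each of pot_open, pot_shut, label_roll, wash_bottle below 0.02 m/s); the robot touches nothing.
It fails at once if the canister is sprayed (cap down 3 mm or more) while its cabinet's door is open by more than 0.05 rad (value of joint cap_open above 0.003 m and value of joint door_open above 0.05 rad).
It fails at once if the other cabinet's cap is pressed by 3 mm or more (value of joint cap_shut above 0.003 m).
It fails at once if the other cabinet's door is opened by more than 0.05 rad (value of joint door_shut above 0.05 rad).
It fails at once if a pot, the label roll or the bottle is shifted by more than 40 mm or tipped by more than 0.5 rad (distance of any of pot_open, pot_shut, label_roll, wash_bottle from where it was at the start of the episode above 0.04 m or angle between any of pot_open, pot_shut, label_roll, wash_bottle's own z axis and vertical above 0.5 rad).
It also fails if it takes over 40 s, if anything falls off the work surface, if the arm or the gripper's body presses on something with over 40 N, if the wrist force passes 120 N, or if a joint passes its speed limit or range.

## Working session

There is one attempt and no reset: what is moved stays moved. The work goes in short steps, Python scripts to look and compute and a tool call to move; the robot and the scene stay as the last step left them, time stands still between calls to the robot, and variables do not carry over. Pictures are saved under pics/ and viewed, at most 10 in all, crops included, and the job is handed in when it is done.

Besides the shell and the picture viewer there is one more tool, called after "Emit:" by a JSON object that holds its "op" and its "data". jog_arm: Moves the arm, as the interface text tells. Its arguments: {"type":"object","properties":{"increments":{"type":"array"},"grip_force":{"type":"number"}},"required":["increments"]}

```bash
mkdir -p pics; python3 - <<'E'
from workcell import get_obs, optics, manip
import cv2,numpy as np
for n in ("side","top"):
    c=optics.camera(n); cv2.imwrite(f"pics/{n}0.png",c["color"][:,:,::-1]); np.savez(f"{n}0.npz",**c)
    print(n,c["K"].tolist(),c["R"].round(3).tolist(),c["t"].round(3).tolist())
print(get_obs(),manip.tip_extent)
E
```

```text
side [[455.92389333010533, 0.0, 326.7049218428763], [0.0, 455.92389333010533, 204.26101094540684], [0.0, 0.0, 1.0]] [[-0.123, 0.992, -0.012], [0.628, 0.069, -0.775], [-0.769, -0.103, -0.631]] [0.033, -0.222, 1.694]
top [[403.9988876303949, 0.0, 322.911302887228], [0.0, 403.9988876303949, 201.9602169282691], [0.0, 0.0, 1.0]] [[0.1, -0.995, -0.001], [-0.964, -0.097, -0.247], [0.246, 0.026, -0.969]] [0.018, 0.602, 1.127]
{'clock': 0.1, 'joint_pos': array([-1.31455261,  0.33281321, -0.06468327,  1.46085901,  0.02157107,
        1.34997243, -0.08849563]), 'joint_velocities': array([-9.14892880e-04, -3.52768710e-04, -3.78934720e-04, -7.64023575e-04,
        9.17031170e-05,  3.34949410e-04, -8.34816585e-04]), 'tau': array([ 1.99617076e-03, -6.26753139e+01,  4.92131012e-02, -3.92422986e+01,
        1.63209555e-02,  7.10622378e-03, -4.41663440e-05]), 'position': array([0.1719417 , 0.60054173, 0.25559182]), 'ee_rot': array([ 1.38969855e-01,  9.90296379e-01, -6.74995717e-04, -7.36043508e-05]), 'ft_force': array([-0.64121962, -0.38279894, -0.5739509 ]), 'torque': array([-0.01467579, -0.00442298,  0.01669475]), 'grasp_force': 0.0, 'grip_width': 1.0006754493837433} 0.025
```

View pics/side0.png

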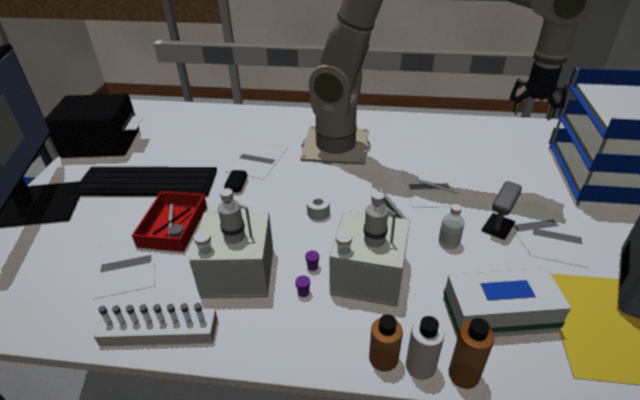

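View pics/top0.png

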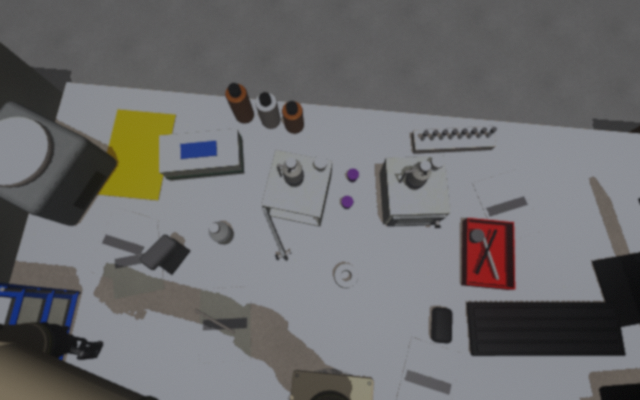

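The top view shows two cabinets. The one at about (297,185) has its door swung out, from hinge (266,210) to free edge (283,257). The one at about (415,190) is shut. The open one is the one at left in the top view, with +y to the left. In the side view it is at (370,250). The purple pots at (352,174) and (347,201) are look-alikes. I'll confirm this in an enlarged crop and measure from depth.

```bash
cat > h.py <<'E'
import numpy as np,cv2
def cloud(c):
    d=c["depth"]; v,u=np.mgrid[:d.shape[0],:d.shape[1]]
    K=c["K"]; p=np.stack([(u-K[0,2])/K[0,0]*d,(v-K[1,2])/K[1,1]*d,d],-1)
    return (p-c["t"])@c["R"]   # R^T (p-t)
def pix(c,X):
    q=c["R"]@np.array(X)+c["t"]; q=c["K"]@q; return q[:2]/q[2]
E
python3 - <<'E'
from h import *
c=np.load("top0.npz"); P=cloud(c); d=c["depth"]
cv2.imwrite("pics/crop1.png",cv2.resize(c["color"][130:290,190:390,::-1],None,fx=4,fy=4,interpolation=cv2.INTER_CUBIC)[:600])
win=np.zeros(d.shape,bool); win[140:275,250:340]=1; win&=d>0
z=P[...,2]
roof=win&(abs(z-.14)<.004); m=roof.astype(np.uint8); 
n,l,s,_=cv2.connectedComponentsWithStats(m); k=1+s[1:,4].argmax(); pts=P[l==k][:,:2].astype(np.float32)
print("roof",cv2.minAreaRect(pts),cv2.boxPoints(cv2.minAreaRect(pts)))
cap=win&(z>.262); print("cap",P[cap].mean(0),P[cap].min(0),P[cap].max(0),cap.sum())
dr=win&(z>.11)&(z<.135); dr[:205]=0; dr[:, 300:]=0
q=P[dr]; print("door top",len(q)); print(q[np.argsort(q[:,0])][::max(1,len(q)//25)].round(3))
for nm,(u,v) in dict(roll=(346,275),bottle=(220,232),pot=(320,164)).items():
    w=P[v-12:v+12,u-14:u+14].reshape(-1,3); zz=w[:,2].max(); w=w[w[:,2]>max(.02,zz-.05)]; print(nm,w.mean(0).round(3),w.min(0).round(3),w.max(0).round(3))
c=np.load("side0.npz"); P=cloud(c); 
w=P[185:245,355:400].reshape(-1,3); w=w[w[:,2]>.27]; print("side cap",w.mean(0),w.min(0),w.max(0),len(w))
E
```

```text
roof ((0.6317973136901855, 0.15744419395923615), (0.17029672861099243, 0.17100809514522552), 83.89070129394531) [[0.5377169  0.08187923]
 [0.70775384 0.06367961]
 [0.7258777  0.23300916]
 [0.5558408  0.25120878]]
cap [0.63880123 0.16559343 0.27576793] [0.62103201 0.1529731  0.26236084] [0.65537493 0.17895363 0.28256902] 119
door top 213
[[0.421 0.175 0.117]
 [0.426 0.169 0.128]
 [0.431 0.175 0.13 ]
 [0.436 0.178 0.128]
 [0.441 0.184 0.128]
 [0.446 0.188 0.128]
 [0.452 0.189 0.128]
 [0.457 0.192 0.128]
 [0.462 0.195 0.132]
 [0.467 0.202 0.129]
 [0.473 0.205 0.13 ]
 [0.476 0.196 0.114]
 [0.482 0.201 0.129]
 [0.487 0.204 0.13 ]
 [0.492 0.207 0.131]
 [0.497 0.211 0.13 ]
 [0.503 0.218 0.127]
 [0.508 0.215 0.132]
 [0.514 0.222 0.13 ]
 [0.519 0.223 0.129]
 [0.524 0.232 0.128]
 [0.53  0.235 0.129]
 [0.535 0.233 0.13 ]
 [0.54  0.242 0.13 ]
 [0.546 0.237 0.131]
 [0.55  0.241 0.128]
 [0.556 0.236 0.129]]
roll [0.302 0.047 1.241] [0.302 0.047 1.241] [0.302 0.047 1.241]
bottle [0.302 0.047 1.241] [0.302 0.047 1.241] [0.302 0.047 1.241]
pot [0.302 0.047 1.241] [0.302 0.047 1.241] [0.302 0.047 1.241]
side cap [0.7679899  0.16184759 0.37004141] [0.63150417 0.15059277 0.27007169] [1.44488543 0.17524655 0.89803136] 112
```

View pics/crop1.png

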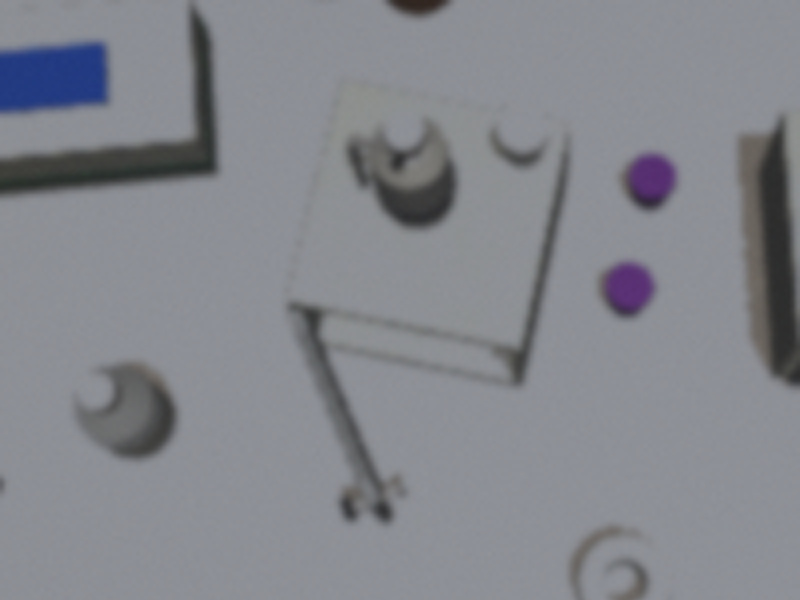

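The crop confirms the open cabinet. Its door runs from the hinge at crop (300,310) to the knob at about (375,500), and a clear pot stands at (520,150). The canister cap is at about (403,130), with something to its left at (362,160). Next I'll measure the obstacles.

```bash
python3 - <<'E'
from h import *
c=np.load("top0.npz"); P=cloud(c); d=c["depth"]
for nm,(u0,u1,v0,v1,lo,hi) in dict(roll=(325,365,258,292,.035,.06),bottle=(203,240,212,250,.03,.2),pot=(308,332,150,175,.15,.2),
   purple=(335,365,165,212,.02,.2),side_thing=(274,284,160,180,.15,.4),nozz=(274,310,145,180,.24,.4),free=(255,300,235,270,.03,.2)).items():
    w=P[v0:v1,u0:u1][d[v0:v1,u0:u1]>0]; w=w[(w[:,2]>lo)&(w[:,2]<hi)]
    print(nm,len(w), w.mean(0).round(3),w.min(0).round(3),w.max(0).round(3)) if len(w) else print(nm,0)
v,u=np.mgrid[150:182:3,270:312:3]; print((P[150:182:3,270:312:3,2]*1000).astype(int))
c=np.load("side0.npz"); P=cloud(c); d=c["depth"]
print((P[186:246:4,355:412:4,2]*1000).astype(int)); print((P[186:246:4,355:412:4,1]*1000).astype(int))
cv2.imwrite("pics/crop2.png",cv2.resize(c["color"][170:310,320:480,::-1],None,fx=4,fy=4,interpolation=cv2.INTER_CUBIC))
E
```

```text
roll 363 [ 0.393 -0.008  0.045] [ 0.36  -0.043  0.039] [0.428 0.026 0.051]
bottle 418 [0.476 0.365 0.091] [0.451 0.344 0.03 ] [0.511 0.405 0.135]
pot 165 [0.683 0.095 0.182] [0.665 0.078 0.151] [0.703 0.114 0.19 ]
purple 246 [0.659 0.003 0.044] [ 0.598 -0.021  0.02 ] [0.724 0.025 0.051]
side_thing 61 [0.642 0.198 0.216] [0.629 0.186 0.152] [0.65  0.208 0.244]
nozz 235 [0.637 0.165 0.26 ] [0.621 0.142 0.24 ] [0.659 0.199 0.283]
free 169 [0.443 0.185 0.1  ] [0.415 0.157 0.03 ] [0.492 0.207 0.135]
[[  0   0 136 138  -3  -1   1   0   1   1   1   2   0   0]
 [ -1  -1 138 140 142 142 137 140 141  -3  -2   0   0   0]
 [  4 140 138 138 142 138 139 139 137 142 141 141 141 139]
 [  2 139 140 140 139 135 277 277 279 140 138 139 137 145]
 [ -1 142 138 140 139 277 277 278 278 246 136 138 137 140]
 [  2 139 235 240 239 245 278 277 277 251 238 142 140 140]
 [142 139 145 205 231 245 272 270 247 244 238 137 142 142]
 [140 142 140 183 138 238 265 249 245 241 233 142 138 139]
 [137 139 138 163 140 234 238 239 240 233 217 185 140 139]
 [139 142 139 140 144 205 221 230 225 216 197 140 143 142]
 [139 143 
[... 1241 characters left out ...]
8 271]
 [ 96 108 121 134 146 158 167 176 190 201 221 233 246 258 270]
 [ 98 110 122 141 150 159 167 176 191 201 212 233 245 258 270]
 [ 99 111 124 141 150 159 168 177 186 202 212 234 246 258 270]
 [109 119 130 142 151 160 169 177 187 196 204 222 245 257 270]
 [110 121 131 142 151 160 169 178 188 201 212 223 232 257 269]
 [112 122 132 143 152 161 170 179 192 202 211 221 231 241 269]
 [113 123 134 144 153 162 171 180 190 199 212 221 231 241 269]
 [114 124 135 144 153 162 171 181 190 199 212 221 231 241 268]
 [115 125 134 145 154 163 172 181 192 200 212 221 231 241 268]
 [116 126 135 156 155 164 173 182 193 201 212 221 231 256 267]
 [117 127 136 146 155 164 174 183 193 202 212 221 231 256 267]]
```

View pics/crop2.png

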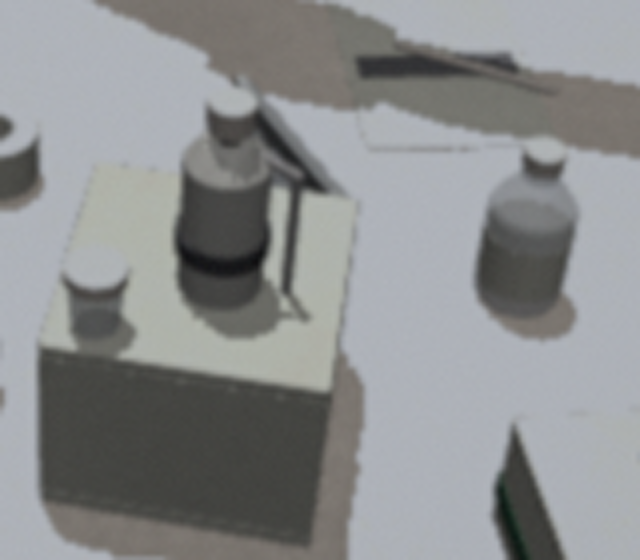

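The thing beside the canister is a tube that tops out at about z 0.24, below the cap at 0.278. What I measured:
- **Cabinet:** centre (0.632, 0.157), yaw −6°.
- **Hinge:** (0.556, 0.241).
- **Door:** about 0.96 rad open.
- **Cap:** (0.642, 0.166).
- **Bottle:** (0.48, 0.365).
- **Roll:** (0.393, −0.008).

I'll go high with the fingers shut, then come down outside the door.

Emit:
{"op": "jog_arm", "data": {"increments": [[-0.03,-0.025,0,0,0,-0.1,-1],[-0.06,-0.05,0,0,0,-0.2,-1],[-0.09,-0.075,0,0,0,-0.279,-1],[-0.12,-0.1,0,0,0,-0.279,-1],[-0.15,-0.125,0,0,0,-0.279,-1]]}}

```text
clock: 0.52
position: [0.2825, 0.4376, 0.256]
ee_rot: [-0.0, 1.0, -0.0, -0.0]
ft_force: [1.3, -0.0, 0.2]
grip_width: 0.299
grasp_force: 0.0
```

Emit:
{"op": "jog_arm", "data": {"increments": [[-0.025,-0.033,0,0,0,0,-1],[-0.05,-0.066,0,0,0,0,-1],[-0.075,-0.099,0,0,0,0,-1],[-0.1,-0.132,0,0,0,0,-1],[-0.125,-0.165,0,0,0,0,-1]]}}

```text
clock: 0.93
position: [0.4075, 0.2725, 0.2563]
ee_rot: [-0.0, 1.0, 0.0, -0.0]
ft_force: [0.2, 1.2, -0.2]
grip_width: -0.002
grasp_force: 0.0
```

Emit:
{"op": "jog_arm", "data": {"increments": [[-0.014,-0.022,0.02,0,0,0,-1],[-0.014,-0.022,0.055,0,0,0,-1],[-0.014,-0.022,0.09,0,0,0,-1],[-0.014,-0.022,0.125,0,0,0,-1],[-0.014,-0.022,0.136,0,0,0,-1]]}}

```text
clock: 1.35
position: [0.4185, 0.2506, 0.1157]
ee_rot: [0.0, 1.0, -0.002, -0.003]
ft_force: [-1.3, 0.2, 0.6]
grip_width: -0.001
grasp_force: 0.0
```

Emit:
{"op": "jog_arm", "data": {"increments": [[-0.01,-0.014,0,0,0,0,-1],[-0.019,-0.028,0,0,0,0,-1],[-0.027,-0.042,0,0,0,0,-1],[-0.032,-0.052,0,0,0,0,-1],[-0.037,-0.061,0,0,0,0,-1]]}}

```text
clock: 1.77
position: [0.4584, 0.1911, 0.121]
ee_rot: [-0.0, 1.0, 0.0, 0.0]
ft_force: [0.1, 1.7, 0.7]
grip_width: 0.004
grasp_force: 0.4
```

Emit:
{"op": "jog_arm", "data": {"increments": [[-0.005,-0.008,0,0,0,0,-1],[-0.01,-0.016,0,0,0,0,-1],[-0.016,-0.023,0,0,0,0,-1],[-0.023,-0.03,0,0,0,0,-1],[-0.031,-0.037,0,0,0,0,-1]]}}

```text
clock: 2.18
position: [0.4893, 0.1541, 0.1203]
ee_rot: [-0.0, 1.0, 0.0, -0.0]
ft_force: [-1.2, 1.2, -0.8]
grip_width: 0.001
grasp_force: 0.4
```

```bash
python3 - <<'E'
from workcell import optics,get_obs
from h import *
c=optics.camera("top"); cv2.imwrite("pics/crop3.png",cv2.resize(c["color"][130:290,190:390,::-1],None,fx=3,fy=3))
print(get_obs()["position"],get_obs()["ft_force"])
E
```

```text
[0.49090212 0.15236899 0.12046752] [ 0.25815458 -2.05322926 -0.54384665]
```

View pics/crop3.png

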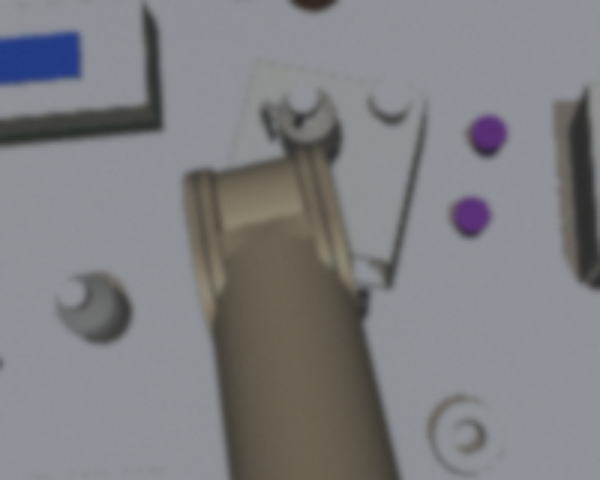

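The door has swung nearly shut, with the knob at crop (362,300), and nothing else has moved. I'll keep pushing.

Emit:
{"op": "jog_arm", "data": {"increments": [[-0.008,-0.006,0,0,0,0,-1],[-0.016,-0.012,0,0,0,0,-1],[-0.022,-0.017,0,0,0,0,-1],[-0.027,-0.019,0,0,0,0,-1],[-0.03,-0.02,0,0,0,0,-1]]}}

```text
clock: 2.65
position: [0.5195, 0.134, 0.1202]
ee_rot: [0.0, 1.0, -0.0, -0.0]
ft_force: [-0.9, 0.2, 0.3]
grip_width: -0.0
grasp_force: 0.1
```

Emit:
{"op": "jog_arm", "data": {"increments": [[-0.003,0,0,0,0,0,-1],[-0.005,0,0,0,0,0,-1],[-0.007,0,0,0,0,0,-1],[-0.008,0,0,0,0,0,-1],[-0.008,0,0,0,0,0,-1]]}}

```text
clock: 3.07
position: [0.5219, 0.134, 0.1194]
ee_rot: [-0.0, 1.0, -0.001, -0.006]
ft_force: [-28.8, -4.6, 20.5]
grip_width: -0.001
grasp_force: 14.5
```

A 29 N reaction at x=0.522 means the door is against its stop. I'll back off, rise, and check.

Emit:
{"op": "jog_arm", "data": {"increments": [[0.008,0,0,0,0,0,-1],[0.03,0.01,0,0,0,0,-1],[0.06,0.03,0,0,0,0,-1],[0.09,0.06,-0.01,0,0,0,-1],[0.1,0.08,-0.04,0,0,0,-1]]}}

```text
clock: 3.48
position: [0.4218, 0.2148, 0.1572]
ee_rot: [-0.001, 1.0, -0.002, -0.003]
ft_force: [0.6, 0.2, 0.3]
grip_width: -0.005
grasp_force: 0.0
```

Emit:
{"op": "jog_arm", "data": {"increments": [[0,0.035,-0.02,0,0,0,-1],[0,0.06,-0.05,0,0,0,-1],[0,0.08,-0.085,0,0,0,-1],[0,0.1,-0.12,0,0,0,-1],[0,0.12,-0.15,0,0,0,-1]]}}

```text
clock: 3.9
position: [0.4268, 0.3357, 0.3131]
ee_rot: [-0.0, 1.0, 0.001, 0.001]
ft_force: [1.2, 0.4, -0.3]
grip_width: -0.001
grasp_force: 0.0
```

```bash
python3 - <<'E'
from workcell import optics,get_obs
from h import *
c=optics.camera("top"); cv2.imwrite("pics/crop4.png",cv2.resize(c["color"][130:290,190:470,::-1],None,fx=2.8,fy=2.8))
P=cloud(c); d=c["depth"]; z=P[...,2]
a=np.deg2rad(-6.1); R=np.array([[np.cos(a),-np.sin(a)],[np.sin(a),np.cos(a)]])
q=P[(d>0)&(z>.1)&(z<.136)]; q=q.copy(); q[:,:2]=(q[:,:2]-[.632,.157])@R
q=q[(q[:,0]<-.07)&(q[:,0]>-.25)&(abs(q[:,1])<.1)]
for y in np.arange(-.08,.09,.02):
    w=q[abs(q[:,1]-y)<.01]; print(round(y,2),len(w),w[:,0].min().round(4) if len(w) else "",np.median(w[:,0]).round(4) if len(w) else "")
cap=(d>0)&(z>.27)&(abs(P[...,0]-.64)<.03)&(abs(P[...,1]-.165)<.03)
print("cap",P[cap].mean(0),P[cap].min(0),P[cap].max(0),cap.sum()); print(get_obs()["position"],get_obs()["ft_force"])
E
```

```text
-0.08 19 -0.0958 -0.0854
-0.06 39 -0.0959 -0.0933
-0.04 36 -0.0955 -0.0911
-0.02 36 -0.0961 -0.0917
0.0 36 -0.0956 -0.0909
0.02 35 -0.0955 -0.0912
0.04 33 -0.0959 -0.0913
0.06 37 -0.0956 -0.0925
0.08 17 -0.0955 -0.0877
cap [0.64050334 0.16580316 0.2774739 ] [0.62158732 0.15315354 0.2702489 ] [0.65561538 0.17923397 0.28317549] 102
[0.42685533 0.34078319 0.3184611 ] [-2.6225041  2.2270671  4.3233832]
```

View pics/crop4.png

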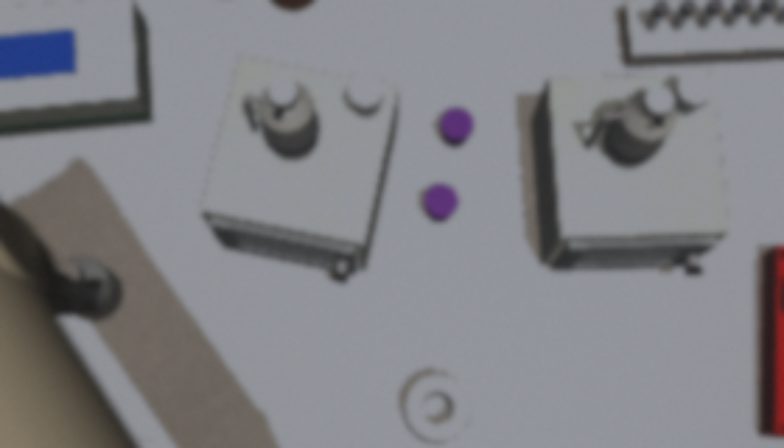

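The door is shut and flat, with its face at cabinet x = −95.5 mm all along and the knob at crop (342,268). The pots, roll and bottle haven't moved. Now for the cap at (0.641, 0.166), travelling high.

Emit:
{"op": "jog_arm", "data": {"increments": [[-0.02,-0.017,-0.03,0,0,0,-1],[-0.05,-0.041,-0.03,0,0,0,-1],[-0.08,-0.065,-0.03,0,0,0,-1],[-0.11,-0.09,-0.03,0,0,0,-1],[-0.14,-0.114,-0.03,0,0,0,-1]]}}

```text
clock: 4.37
position: [0.5682, 0.2192, 0.3406]
ee_rot: [-0.0, 1.0, 0.0, 0.001]
ft_force: [0.6, 0.4, 0.3]
grip_width: 0.0
grasp_force: 0.0
```

Emit:
{"op": "jog_arm", "data": {"increments": [[-0.03,-0.025,0,0,0,0,-1],[-0.06,-0.049,0,0,0,0,-1],[-0.074,-0.06,0,0,0,0,-1],[-0.074,-0.06,0,0,0,0,-1],[-0.074,-0.06,0,0,0,0,-1]]}}

```text
clock: 4.78
position: [0.6415, 0.1595, 0.3396]
ee_rot: [0.001, 1.0, -0.0, -0.0]
ft_force: [0.6, 1.0, -0.8]
grip_width: 0.001
grasp_force: 0.0
```

Emit:
{"op": "jog_arm", "data": {"increments": [[0,0.0065,0.015,0,0,0,-1],[0,0.0065,0.03,0,0,0,-1],[0,0.0065,0.034,0,0,0,-1],[0,0.0065,0.036,0,0,0,-1],[0,0.0065,0.036,0,0,0,-1]]}}

```text
clock: 5.2
position: [0.6404, 0.1676, 0.3046]
ee_rot: [-0.001, 1.0, 0.0, -0.0]
ft_force: [0.4, 0.6, -0.5]
grip_width: -0.0
grasp_force: 0.0
```

Emit:
{"op": "jog_arm", "data": {"increments": [[0,0,0.002,0,0,0,-1],[0,0,0.004,0,0,0,-1],[0,0,0.006,0,0,0,-1],[0,0,0.006,0,0,0,-1],[0,0,0.006,0,0,0,-1]]}}

```text
clock: 5.62
position: [0.6411, 0.1673, 0.2989]
ee_rot: [-0.0, 1.0, 0.0, 0.001]
ft_force: [0.6, 1.0, 4.0]
grip_width: -0.002
grasp_force: 1.9
```

Contact at 4 N. I'll press until the force rises past full travel.

Emit:
{"op": "jog_arm", "data": {"increments": [[0,0,0.001,0,0,0,-1],[0,0,0.002,0,0,0,-1],[0,0,0.003,0,0,0,-1],[0,0,0.004,0,0,0,-1],[0,0,0.004,0,0,0,-1]]}}

```text
clock: 6.03
position: [0.6411, 0.1673, 0.297]
ee_rot: [-0.0, 1.0, 0.001, 0.001]
ft_force: [-4.9, 0.9, 17.3]
grip_width: 0.002
grasp_force: 8.6
```

It bottomed out at 17 N with TCP z = 0.297, which is the full 6 mm. Now I'll release and retreat.

Emit:
{"op": "jog_arm", "data": {"increments": [[0,0,0.004,0,0,0,-1],[0,0,-0.005,0,0,0,-1],[0,0,-0.02,0,0,0,-1],[0,0,-0.04,0,0,0,-1],[0,0,-0.06,0,0,0,-1]]}}

```text
clock: 6.45
position: [0.6404, 0.1666, 0.3541]
ee_rot: [0.0, 1.0, -0.0, -0.001]
ft_force: [0.2, -0.9, 0.5]
grip_width: -0.003
grasp_force: 0.0
```

Emit:
{"op": "jog_arm", "data": {"increments": [[0.03,0.03,0,0,0,0,-1],[0.06,0.05,0,0,0,0,-1],[0.09,0.07,0,0,0,0,-1],[0.12,0.09,0,0,0,0,-1],[0.15,0.11,0,0,0,0,-1]]}}

```text
clock: 6.87
position: [0.4892, 0.2773, 0.3537]
ee_rot: [0.0, 1.0, -0.0, -0.0]
ft_force: [-0.1, 0.4, -0.3]
grip_width: -0.0
grasp_force: 0.0
```

Emit:
{"op": "jog_arm", "data": {"increments": [[0.03,0.02,0,0,0,0,-1],[0.06,0.04,0,0,0,0,-1],[0.06,0.04,0,0,0,0,-1],[0.06,0.04,0,0,0,0,-1],[0.06,0.04,0,0,0,0,-1]]}}

```text
clock: 7.28
position: [0.4312, 0.3163, 0.354]
ee_rot: [0.0, 1.0, -0.0, -0.0]
ft_force: [0.7, -0.8, 0.7]
grip_width: 0.0
grasp_force: 0.0
```

```bash
python3 - <<'E'
from workcell import optics,get_obs
from h import *
c=optics.camera("top"); cv2.imwrite("pics/crop5.png",cv2.resize(c["color"][130:290,190:470,::-1],None,fx=2.8,fy=2.8))
P=cloud(c); d=c["depth"]; z=P[...,2]
cap=(d>0)&(z>.262)&(abs(P[...,0]-.64)<.03)&(abs(P[...,1]-.165)<.03)
print("cap top z",np.percentile(P[cap][:,2],[50,75,90]),cap.sum())
c0=np.load("top0.npz");P0=cloud(c0);k=(c0["depth"]>0)&(P0[...,2]>.262)&(abs(P0[...,0]-.64)<.03)&(abs(P0[...,1]-.165)<.03)
print(np.percentile(P0[k][:,2],[50,75,90])); print(get_obs()["position"],get_obs()["ft_force"])
E
```

```text
cap top z [0.2770995  0.27913785 0.27986984] 118
[0.27736379 0.27869081 0.27979085]
[0.43164124 0.31594621 0.35400839] [0.86550821 0.23182705 0.22672449]
```

View pics/crop5.png

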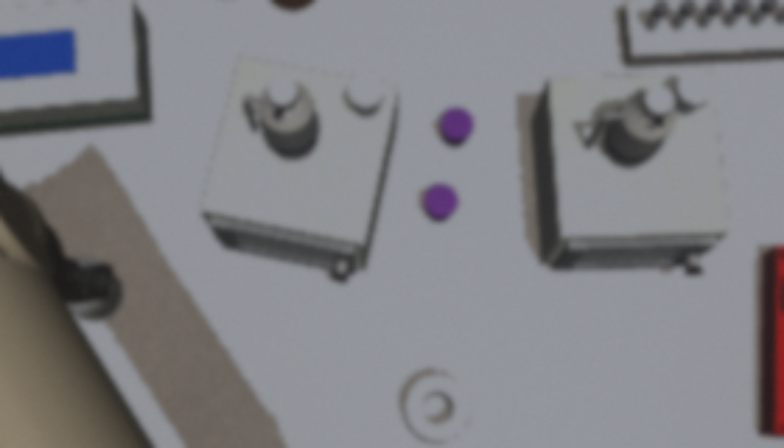

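The door is shut, the cap is back up at its starting height, nothing else has moved, and the arm is clear. Handing in.

```bash
python3 -c "
from workcell import workorder; print(workorder.hand_in())"
```

```text
the job is handed in; nothing more can be done
None
```

I pushed the open cabinet's door shut onto its catch, pressed its canister cap fully down and let it spring back up, and handed the job in at about 7 s; the last picture showed nothing else moved, but the hand-in gave no verdict.

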